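# Put three mixed-up supplies back into their own trays

## Robot

A 6-joint arm with a two-finger parallel gripper is mounted at the origin on a cart in front of the work surface, level with it; the furniture and walls round the work are solid. World frame = base frame: x ahead of the robot, y to its left, z up, the work surface at z = 0. Lengths are in m, angles in rad, forces in N, time in s.
With the tool pointing down it reaches from about 0.35 to 0.975 m from the base axis. Payload 4.9 kg.
Tool frame: the origin (TCP) lies between the finger pads; the fingertips stand 14 mm ahead of it and the grasp point (between the pads) lies 5 mm behind it (manip.finger_overhang is the distance from the TCP to the fingertips, in m); z points along the fingers, y is the line along which they close (so a half turn about z gives the same grasp; the last joint's range is limited). The gripper opens to 85 mm and grips with 20 to 120 N. Pads are 22 mm wide; open, the fingers measure 114 mm over their backs; the gripper's body (76 mm by 85 mm) begins 54 mm behind the grasp point. The pads swing forward as they close: fully open they stand 13 mm farther back than shut.
Start: joints at [-0.119, 0.053, 1.613, -0, 1.476, -0.119], TCP at [0.625, 0, 0.245] pointing down, gripper open.
Joint ranges: [-3.01, 3.01], [-1.01, 2.22], [0.06, 2.58], [-1.02, 4.17], [0.09, 2.62], [-3.14, 3.14]. Speed limits (rad/s): [2.57, 2.57, 3.14, 3.14, 3.14, 3.14].

## Interface

Orientations are given as a unit quaternion [w, x, y, z].
In Python, from plant import manip, grab_frame gives the robot as it stands.
- The arm moves only by the tool servo_tool, never from a script. Its argument "deltas" is a list that holds one entry, the list of rows, each a list of 5 numbers: the opening in per cent of the stroke, from 0 (shut) to 100 (fully open), then the shift along the world's x, y, z in m, then the turn about the world's z in degrees. A call has exactly 8 rows; each row shifts and turns the commanded pose from where the row before left it; what a row does not reach is not made up. A row lasts 1/10 s, in which the tool goes at most 50 mm and 8.59 degrees, less where a joint would pass 70% of its speed; a pose out of reach is approached as far as the arm can. A call is refused whole if a number of a shift passes 0.05 or a number of a turn 8.59, either way. A call with a gripper value outside its range is refused whole. The fingers move at their own pace and stop on an object; the grip force is fixed at half the most. Time passes only in rows, so rows that do not move let the fingers close, or fill a call up. It gives the time, the measured TCP pose, the force, the opening and the grip force at its end, in the units of the state.
- manip.state(): the state, without advancing time (a new reading comes with each control period).
- grab_frame(name): name is "scene" or "side" or "wrist"; returns a dict with "pixels" (420x560x3 uint8, red, green, blue), "z_map" (420x560 float32, m along the optical axis (not along the pixel's ray), 0 where there is no reading), "fx", "fy", "cx", "cy" (pixels), "rvec" (rotation vector, rad) and "tvec" (3), from world to camera coordinates, as OpenCV has them; the wrist camera has in their place "T_tool_cam" (4x4, takes a point from camera to tool coordinates, whose origin is the TCP and whose axes are the flange's). Camera axes: x right, y down, z forward; pixel columns grow to the right and rows downward; lengths in m; the calibration is good to about 2 mm. A picture is of the moment at which its call begins: read the wrist's pose just before it.
- manip.job_done(): hands the job in; it is judged then, once.
The state is a dict: "time": time; "joint_pos": joint angles; "joint_vel": joint speeds; "joint_efforts": joint torques, N m; "tool_pos": TCP position; "tool_rot": TCP orientation; "contact_force": force on the tool from outside, world axes, zero at the start; "ft_torque": the same for the moment, N m; "gripper_width": opening from 0.0 (shut) to 1.0 (fully open); "grasp_force": force on a finger pad.
Only numpy, scipy, OpenCV 4.12 (cv2) and the standard library are available. Lean on these libraries where they do the work, as an engineer would, in place of code of your own. Each camera call takes 0.05 s, during which the arm holds its last target. There are 200 camera calls.

## Task

The small cup, the square carton and the finger-clip oximeter have been put back in one another's trays. Put each in the middle of the tray of its own shape, right way up: the cup in the round tray, the carton in the square tray with its sides parallel to the tray's, the oximeter in the long tray, lengthwise; the empty dark mat is free to set something down on meanwhile. Leave the infusion bottle, the kidney dish and the tape roll where they are.

Things in the scene. Friction and masses are not known exactly. Their poses are not given: they have to be found in the camera images.
- dose_cup: Loose open-topped small white plastic medicine cup, round, 41 mm across at the rim (top), 32 mm at the foot, 32 mm high, walls about 1 mm but rigid, 15 g. Origin at the centre of its underside, z up. Starts standing upright in the square tray. Can be taken from above across its outside near the rim.
- carton: Loose closed square white and blue carton, rigid, 61 mm along its x, 63 mm along its y, 42 mm high, about 60 g. Origin at the centre of its underside, z up. Starts in the long tray, its sides nearly parallel to the tray's. Either pair of sides can be gripped.
- oximeter: Loose white and grey finger-clip oximeter with a dark display on top, rounded block 32 mm along its x (grip across this), 58 mm along its y (its length), 30 mm high, about 50 g, rigid. Origin at the centre of its underside, z up. Starts lying in the round tray, display up, at any yaw.
- round_tray: Round shallow grey plastic tray, 86 mm across outside at the rim, about 80 mm inside. Tray of the cup. Fixed flat. Origin at the centre of its underside, z up; floor top 3 mm above the origin, rim top 8 mm above it, walls 3 mm thick. A flat dark print mid-floor shows its own thing's footprint.
- square_tray: Square shallow grey plastic tray, 86 x 86 mm outside, 80 x 80 mm inside, sides along its x and y. Tray of the carton (either way round). Fixed flat. Origin at the centre of its underside, z up; floor top 3 mm above the origin, rim top 8 mm above it, walls 3 mm thick. A flat dark print mid-floor shows its own thing's footprint.
- long_tray: Oblong shallow grey plastic tray, 78 mm along its x and 112 mm along its y outside, 72 x 106 mm inside. Tray of the oximeter, which lies with its length along the tray's y (either way round). Fixed flat. Origin at the centre of its underside, z up; floor top 3 mm above the origin, rim top 8 mm above it, walls 3 mm thick. A flat dark print mid-floor shows its own thing's footprint.
- spare_mat: Flat dark rubber mat, 110 x 110 x 3 mm, fixed on the worktop and empty at the start: a free spot. Origin at the centre of its underside, z up; top 3 mm above it.
- infusion_bottle: Bystander, loose: upright white infusion bottle with a dark red cap, 49 x 67 mm, 154 mm high. Origin at the centre of its underside. To be left where it is.
- kidney_dish: Bystander, loose: open steel kidney dish, 90 mm along its x, 200 mm along its y, 37 mm high. Origin at the centre of its underside. To be left where it is.
- tape_roll: Bystander, loose: white medical tape roll with a blue core, lying flat, 67 mm across, 25 mm high. Origin at the centre of its underside. To be left where it is.

How it is judged:
By the outcome, as a careful person would: the job done as asked, in the order asked, and still so for the second after the job is handed in, with the robot touching nothing.
It also fails if it takes over 134 s, if anything falls off the work surface, if the arm or the gripper's body presses on something with over 40 N, if the wrist force passes 120 N, or if a joint passes its speed limit or range.

## Working session

There is one attempt and no reset: what is moved stays moved. The work goes in short steps, Python scripts to look and compute and a tool call to move; the robot and the scene stay as the last step left them, time stands still between calls to the robot, and variables do not carry over. Pictures are saved under pics/ and viewed, at most 14 in all, crops included, and the job is handed in when it is done.

Besides the shell and the picture viewer there is one more tool, called after ">>>" in YAML: its name, and indented under it one key for each argument. servo_tool: Moves the arm, as the interface text tells. Its arguments: {"type":"object","properties":{"deltas":{"type":"array"}},"required":["deltas"]}

```bash
mkdir -p pics; ls; cat > h.py <<'E'
import numpy as np, cv2
from plant import manip, grab_frame
from scipy.spatial.transform import Rotation as R
def snap(name,fn=None):
    s=manip.state(); f=grab_frame(name)
    if fn: cv2.imwrite('pics/'+fn,f['pixels'][:,:,::-1])
    h,w=f['z_map'].shape; u,v=np.meshgrid(np.arange(w),np.arange(h)); z=f['z_map']
    P=np.stack([(u-f['cx'])/f['fx']*z,(v-f['cy'])/f['fy']*z,z],-1)
    if 'rvec' in f and f.get('rvec') is not None:
        M=cv2.Rodrigues(np.array(f['rvec'],float))[0]; W=(P-np.array(f['tvec']).ravel())@M
    else:
        T=np.array(f['T_tool_cam']); q=s['tool_rot']
        W=(P@T[:3,:3].T+T[:3,3])@R.from_quat([q[1],q[2],q[3],q[0]]).as_matrix().T+s['tool_pos']
    W[z==0]=np.nan
    return f['pixels'],W,s
E
python3 - <<'E'
from h import *
for n in ['scene','wrist']:
    p,W,s=snap(n,n+'0.png'); np.savez('/tmp/'+n+'0.npz',p=p,W=W)
    f=grab_frame(n); print(n,f['fx'],[f.get(k) for k in('rvec','tvec','T_tool_cam')])
print(s)
E
```

```text
pics
scene 397.29986545208465 [array([ 2.52753965,  0.30643442, -0.08487057]), array([-0.58130038, -0.1476251 ,  1.16329385]), None]
wrist 335.9487877961956 [None, None, array([[-7.58326844e-05, -9.62918690e-01, -2.69791753e-01,
         6.84896869e-02],
       [ 9.99999629e-01, -3.04376950e-04,  8.05278870e-04,
         1.18028159e-03],
       [-8.57536466e-04, -2.69791592e-01,  9.62918357e-01,
        -1.29052406e-01],
       [ 0.00000000e+00,  0.00000000e+00,  0.00000000e+00,
         1.00000000e+00]])]
{'time': 0.1, 'joint_pos': array([-1.19010005e-01,  5.33107459e-02,  1.61416888e+00, -1.95028379e-05,
        1.47599560e+00, -1.19007900e-01]), 'joint_vel': array([ 0.00036428, -0.00327042, -0.00218801,  0.00094929,  0.00118209,
       -0.00090725]), 'joint_efforts': array([ 6.14647306e-04, -3.94903493e+01, -3.71363103e+01, -4.52310599e-05,
        3.99340541e-03, -4.17574097e-05]), 'tool_pos': array([6.24457966e-01, 5.37850611e-05, 2.44166308e-01]), 'tool_rot': array([-7.33908389e-04,  7.07106553e-01,  7.07106383e-01, -5.89489616e-04]), 'contact_force': array([ 0.08833701,  0.20545048, -0.27257402]), 'ft_torque': array([ 0.017947  , -0.00573079, -0.01264611]), 'grasp_force': 0.0, 'gripper_width': 1.0018101436417186}
```

View pics/scene0.png

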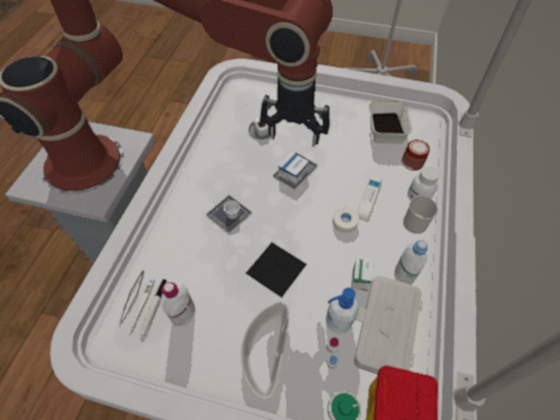

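View pics/wrist0.png

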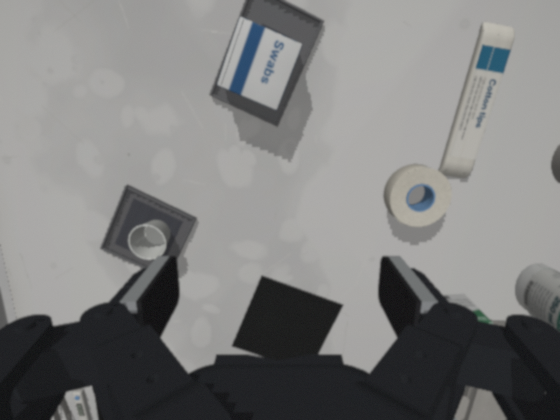

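```bash
cat >> h.py <<'E'
def rect(W,m):
    P=W[m][:,:2]; c,wh,a=cv2.minAreaRect((P*1000).astype(np.float32)); return np.round(c,1),np.round(wh,1),round(a,1),len(P)
def blob(W,m,seed):
    k,l=cv2.connectedComponents(m.astype(np.uint8)); return l==l[seed[1],seed[0]]
E
python3 - <<'E'
from h import *
for n,seeds in [('wrist',dict(mat=(285,310),sq=(185,220),carton=(225,70),tape=(400,200),lt=(310,30))),('scene',dict(mat=(276,268),sq=(230,225),lt=(290,182)))]:
    d=np.load(f'/tmp/{n}0.npz');p,W=d['p'],d['W'];g=p.mean(2)
    for k,(u,v) in seeds.items(): print(n,k,np.round(W[v,u]*1000,1),g[v,u],rect(W,blob(W,(W[...,2]>.0015)&(W[...,2]<.2),(u,v))))
    if n=='wrist':
        z=W[...,2]
        print('cartop',rect(W,blob(W,(z>.035)&(z<.055),(255,70))))
        u,v=np.meshgrid(range(560),range(420))
        m=(z>.027)&(z<.045)&(u<200)&(u>100)&(v>200)&(v<255);print('cup',rect(W,m))
    else:
        z=W[...,2];u,v=np.meshgrid(range(560),range(420))
        m=(z>.005)&(z<.05)&(u>235)&(u<285)&(v>105)&(v<145);print('round',rect(W,m),np.round(W[129,262]*1000))
        m=(z>.026)&(z<.045)&(u<250)&(u>210)&(v>195)&(v<225);print('cup',rect(W,m))
E
```

```text
wrist mat [ 633.8 -174.3    4.2] 29.0 (array([628.4, -49.6]), array([442. , 676.8]), 90.0, 146919)
wrist sq [517.4 -55.5   4.4] 85.33333333333333 (array([628.4, -49.6]), array([442. , 676.8]), 90.0, 146919)
wrist carton [576.8 102.6  45. ] 162.0 (array([628.4, -49.6]), array([442. , 676.8]), 90.0, 146919)
wrist tape [756.1 -25.9  25. ] 165.0 (array([628.4, -49.6]), array([442. , 676.8]), 90.0, 146919)
wrist lt [657.2 144.3   2.9] 89.66666666666667 (array([628.4, -49.6]), array([442. , 676.8]), 90.0, 146919)
cartop (array([ 552.2, -175.8]), array([487. , 679.8]), 61.8, 228922)
cup (array([483.4, -68.9]), array([40.6, 38.3]), 14.5, 328)
scene mat [ 633.1 -199.4    6.1] 31.666666666666668 (array([650.8, -20.4]), array([1114.1,  860.5]), 88.9, 106266)
scene sq [ 486.2 -107.8    5.8] 64.33333333333333 (array([650.8, -20.4]), array([1114.1,  860.5]), 88.9, 106266)
scene lt [605.8  70.5   4.8] 81.33333333333333 (array([650.8, -20.4]), array([1114.1,  860.5]), 88.9, 106266)
round (array([461.3, 272.9]), array([153.7, 171.1]), 15.1, 354) [482. 227.  32.]
cup (array([480. , -71.2]), array([39. , 40.3]), 53.2, 81)
```

>>> servo_tool:
  deltas:
    - [[100, -0.025, 0.04, 0.0, 0], [100, -0.025, 0.04, 0, 0], [100, -0.025, 0.04, 0, 0], [100, 0, 0, 0, 0], [100, 0, 0, 0, 0], [100, 0, 0, 0, 0], [100, 0, 0, 0, 0], [100, 0, 0, 0, 0]]

```text
time: 1.0
tool_pos: [0.5505, 0.119, 0.2452]
tool_rot: [-0.0, 0.708, 0.707, -0.0]
contact_force: [0.3, 0.9, 0.3]
gripper_width: 1.001
grasp_force: 0.0
```

```bash
python3 - <<'E'
from h import *
p,W,s=snap('wrist','wrist1.png'); np.savez('/tmp/wrist1.npz',p=p,W=W); print(s['tool_pos'],s['time'])
E
```

```text
[0.5504972  0.11904652 0.24520416] 1.0
```

View pics/wrist1.png

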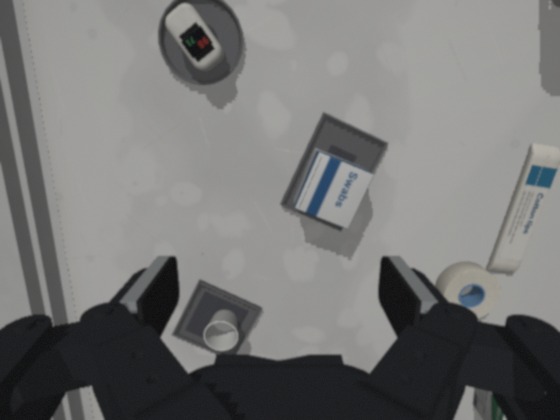

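```bash
cat >> h.py <<'E'
def plane(W,s,z0):
    # wrist: project every pixel's ray onto z=z0
    f=T_tool_cam; q=s['tool_rot']; o=R.from_quat([q[1],q[2],q[3],q[0]]).as_matrix()@f[:3,3]+s['tool_pos']
    D=W-o; return o+D*((z0-o[2])/D[...,2])[...,None]
T_tool_cam=np.eye(4);T_tool_cam[:3,3]=[.06849,.00118,-.12905]
E
python3 - <<'E'
from h import *
for n,tp,S in [('wrist0',[.6245,0,.2442],dict(sq=(110,225),mat=(285,310),lt=(310,30))),('wrist1',[.5505,.119,.2452],dict(rd=(235,50),lt=(370,150),sq=(190,310)))]:
    d=np.load(f'/tmp/{n}.npz');p,W=d['p'],d['W'];s=dict(tool_pos=np.array(tp),tool_rot=[0,.7071068,.7071068,0]);g=p.astype(float).mean(2)
    X=plane(W,s,.008);Z=W[...,2]
    for k,(u,v) in S.items():
        m=blob(W,cv2.morphologyEx(((g<105)&(Z<.02)).astype(np.uint8),cv2.MORPH_OPEN,np.ones((3,3))),(u,v))
        print(n,k,g[v,u],rect(X,m),end=' ')
        if k=='rd':print(cv2.minEnclosingCircle((X[m][:,:2]*1000).astype(np.float32)))
        else:
            P=X[m][:,:2]*1000; print()
    T=lambda lo,hi,u0,u1,v0,v1:(lambda m:rect(W,m))(((Z>lo)&(Z<hi))&np.pad(np.ones((v1-v0,u1-u0),bool),((v0,420-v1),(u0,560-u1))))
    if n=='wrist1':
        print('carton',T(.041,.055,270,395,120,240)); print('oxi',T(.02,.05,155,245,0,90)); print('cup',T(.029,.045,195,245,305,355))
        print(np.round(np.array([np.nanmedian(Z[185:195,310:360]),Z[40,193],Z[20,240],Z[250,300]])*1000,1))
E
```

```text
wrist0 sq 90.0 (array([474.1, -70.8]), array([87.4, 85.8]), 62.6, 3483) 
wrist0 mat 29.0 (array([ 634.7, -194.4]), array([108.8, 108. ]), 68.2, 5957) 
wrist0 lt 89.66666666666667 (array([612.2, 116.4]), array([111.7,  77.8]), 65.7, 3902) 
wrist1 rd 83.33333333333333 (array([474.9, 250. ]), array([77.8, 84. ]), 89.9, 3772) ((474.7480773925781, 253.0357666015625), 42.948368072509766)
wrist1 lt 79.33333333333333 (array([611.6, 116.4]), array([112.4,  78.9]), 65.5, 3360) 
wrist1 sq 73.33333333333333 (array([474.6, -70. ]), array([88.8, 86.9]), 62.7, 3051) 
carton (array([607.5, 107.5]), array([62.3, 60.5]), 67.9, 3592)
oxi (array([472.9, 252.2]), array([31.9, 57.8]), 35.7, 2213)
cup (array([483.4, -70.3]), array([41. , 39.2]), 86.3, 324)
[45.4 32.   1.7  2.3]
```

>>> servo_tool:
  deltas:
    - [[100, -0.013, -0.038, 0, -8], [100, -0.013, -0.038, -0.02, -8], [100, -0.013, -0.038, -0.03, -8], [100, -0.014, -0.038, -0.03, 0], [100, -0.014, -0.037, -0.03, 0], [80, 0, 0, -0.04, 0], [80, 0, 0, 0, 0], [80, 0, 0, 0, 0]]

```text
time: 1.85
tool_pos: [0.4829, -0.0687, 0.0956]
tool_rot: [-0.001, 0.839, 0.544, -0.0]
contact_force: [-0.3, 0.2, 1.0]
gripper_width: 0.794
grasp_force: 0.0
```

>>> servo_tool:
  deltas:
    - [[75, 0, -0.001, -0.03, 0], [75, 0, 0, -0.025, 0], [75, 0, 0, -0.013, 0], [20, 0, 0, 0, 0], [20, 0, 0, 0, 0], [20, 0, 0, 0, 0], [20, 0, 0, 0, 0], [20, 0, 0, 0, 0]]

```text
time: 2.65
tool_pos: [0.4847, -0.0699, 0.0294]
tool_rot: [0.001, 0.839, 0.545, 0.001]
contact_force: [-0.1, 1.0, 5.9]
gripper_width: 0.438
grasp_force: 60.5
```

>>> servo_tool:
  deltas:
    - [[20, 0, 0, 0.03, 0], [20, 0, 0, 0.03, 0], [20, 0.03, -0.025, 0.01, 0], [20, 0.04, -0.033, 0, 0], [20, 0.04, -0.033, 0, 0], [20, 0.04, -0.033, 0, 0], [20, 0, 0, -0.03, 0], [20, 0, 0, 0, 0]]

```text
time: 3.45
tool_pos: [0.6267, -0.1899, 0.0632]
tool_rot: [-0.003, 0.839, 0.544, -0.002]
contact_force: [-0.7, 0.9, -0.1]
gripper_width: 0.434
grasp_force: 60.4
```

```bash
python3 - <<'E'
from h import *
p,W,s=snap('wrist','w2.png');print(s['tool_pos'],s['gripper_width'])
p,W,s=snap('side','s2.png')
E
```

```text
[ 0.62668568 -0.18994929  0.06317989] 0.4343654803766842
```

View pics/w2.png

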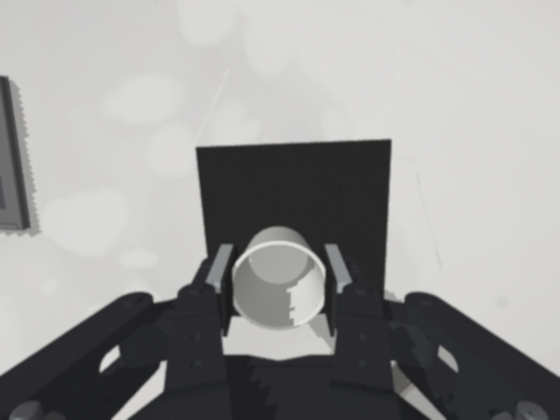

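>>> servo_tool:
  deltas:
    - [[20, 0.005, -0.004, -0.018, 0], [20, 0, 0, -0.012, 0], [20, 0, 0, -0.002, 0], [20, 0, 0, 0, 0], [70, 0, 0, 0, 0], [80, 0, 0, 0, 0], [80, 0, 0, 0, 0], [80, 0, 0, 0.04, 0]]

```text
time: 4.35
tool_pos: [0.6294, -0.1922, 0.0695]
tool_rot: [-0.005, 0.839, 0.545, -0.003]
contact_force: [-0.8, 0.3, -1.0]
gripper_width: 0.804
grasp_force: 0.0
```

>>> servo_tool:
  deltas:
    - [[100, 0, 0, 0.05, 0], [100, -0.003, 0.043, 0.02, 0], [100, -0.003, 0.043, 0, 0], [100, -0.003, 0.043, 0, 0], [100, -0.003, 0.043, 0, 0], [100, -0.003, 0.043, 0, 0], [100, -0.003, 0.043, 0, 2], [100, -0.004, 0.042, 0, 0]]

```text
time: 5.15
tool_pos: [0.6117, 0.1077, 0.1462]
tool_rot: [0.0, 0.829, 0.559, 0.0]
contact_force: [0.6, -0.0, 0.2]
gripper_width: 0.999
grasp_force: 0.0
```

>>> servo_tool:
  deltas:
    - [[100, 0, 0, -0.02, 0], [100, 0, 0, -0.02, 0], [100, 0, 0, 0, 0], [100, 0, 0, 0, 0], [100, 0, 0, 0, 0], [100, 0, 0, 0, 0], [100, 0, 0, 0, 0], [100, 0, 0, 0, 0]]

```text
time: 5.95
tool_pos: [0.6122, 0.1058, 0.1063]
tool_rot: [0.0, 0.829, 0.559, 0.0]
contact_force: [0.7, 0.1, -0.7]
gripper_width: 0.998
grasp_force: 0.0
```

```bash
python3 - <<'E'
from h import *
p,W,s=snap('wrist','w3.png');print(s['tool_pos'],s['tool_rot'])
Z=W[...,2]; print(rect(W,blob(W,(Z>.041)&(Z<.055),(280,240))), W[240,280])
E
```

```text
[0.61220635 0.10578359 0.10626809] [2.43712672e-04 8.29117867e-01 5.59073622e-01 4.33769535e-04]
(array([607.6, 107.7]), array([62.1, 60.3]), 67.7, 9736) [0.61138308 0.09776889 0.04513104]
```

View pics/w3.png

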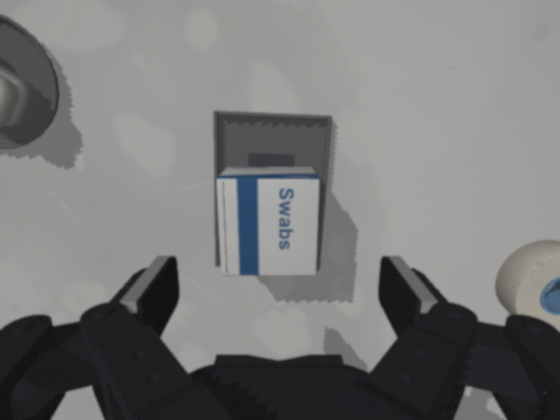

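>>> servo_tool:
  deltas:
    - [[100, -0.0045, 0.002, -0.025, 0], [100, 0, 0, -0.03, 0], [100, 0, 0, -0.018, 0], [100, 0, 0, -0.007, 0], [40, 0, 0, 0, 0], [40, 0, 0, 0, 0], [40, 0, 0, 0, 0], [40, 0, 0, 0, 0]]

```text
time: 6.8
tool_pos: [0.6083, 0.108, 0.027]
tool_rot: [0.001, 0.829, 0.559, 0.001]
contact_force: [-0.3, 0.1, -0.7]
gripper_width: 0.704
grasp_force: 67.1
```

>>> servo_tool:
  deltas:
    - [[40, 0, 0, 0.03, 0], [40, 0, 0, 0.03, 0], [40, -0.026, -0.035, 0.01, -2], [40, -0.027, -0.036, 0, -2], [40, -0.027, -0.036, 0, -1.3], [40, -0.027, -0.036, 0, 0], [40, -0.027, -0.035, 0, 0], [40, 0, 0, 0, 0]]

```text
time: 7.6
tool_pos: [0.4708, -0.0729, 0.0955]
tool_rot: [0.0, 0.855, 0.518, -0.001]
contact_force: [1.2, -0.7, -0.9]
gripper_width: 0.708
grasp_force: 67.4
```

>>> servo_tool:
  deltas:
    - [[40, 0, 0, -0.025, 0], [40, 0, 0, -0.01, 0], [40, 0, 0, 0, 0], [40, 0, 0, 0, 0], [40, 0, 0, 0, 0], [40, 0, 0, 0, 0], [40, 0, 0, 0, 0], [40, 0, 0, 0, 0]]

```text
time: 8.4
tool_pos: [0.4736, -0.07, 0.061]
tool_rot: [0.0, 0.854, 0.52, 0.0]
contact_force: [-0.7, 0.2, -0.8]
gripper_width: 0.71
grasp_force: 67.4
```

```bash
python3 - <<'E'
from h import *
p,W,s=snap('wrist','w4.png');print(s['tool_pos'],s['tool_rot']);np.savez('/tmp/w4.npz',p=p,W=W)
Z=W[...,2]; m=np.zeros(Z.shape,bool);m[120:400,150:400]=1
for lo,hi in [(.06,.07),(.07,.078),(.078,.09)]: print(lo,rect(W,m&(Z>lo)&(Z<hi)))
E
```

```text
[ 0.4736086  -0.07003673  0.06099081] [2.28616532e-04 8.53946241e-01 5.20361146e-01 2.07064439e-04]
0.06 (array([483.4, -53.6]), array([24.2, 87.4]), 62.8, 1591)
0.07 (array([476.1, -67.6]), array([55.7, 87.5]), 61.6, 1828)
0.078 (array([475.2, -69.5]), array([59. , 87.7]), 62.9, 23143)
```

View pics/w4.png

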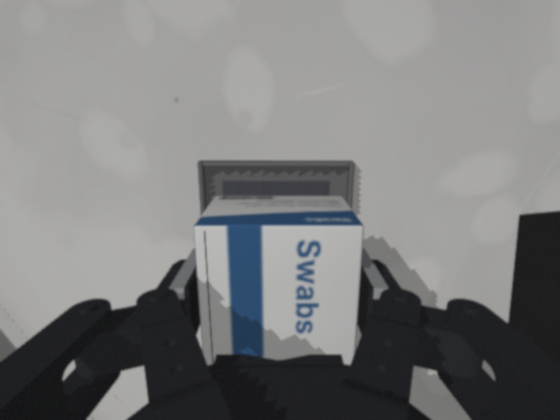

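>>> servo_tool:
  deltas:
    - [[40, 0.0008, -0.0004, -0.02, 0], [40, 0, 0, -0.01, 0], [40, 0, 0, -0.0035, 0], [40, 0, 0, 0, 0], [85, 0, 0, 0, 0], [100, 0, 0, 0, 0], [100, 0, 0, 0, 0], [100, 0, 0, 0, 0]]

```text
time: 9.25
tool_pos: [0.4742, -0.0705, 0.0272]
tool_rot: [0.0, 0.854, 0.52, 0.0]
contact_force: [0.8, 0.5, -0.5]
gripper_width: 1.001
grasp_force: 0.0
```

>>> servo_tool:
  deltas:
    - [[100, 0, 0, 0.04, 0], [100, 0, 0, 0.04, 0], [100, 0, 0, 0.05, 0], [100, 0, 0, 0.04, 0], [100, 0, -0.04, 0, 0], [100, 0, -0.04, 0, 0], [100, 0, 0, 0, 0], [100, 0, 0, 0, 0]]

```text
time: 10.05
tool_pos: [0.4739, -0.1508, 0.1969]
tool_rot: [-0.0, 0.854, 0.519, -0.0]
contact_force: [-0.8, 0.1, -0.1]
gripper_width: 1.003
grasp_force: 0.0
```

```bash
python3 - <<'E'
from h import *
p,W,s=snap('wrist','w5.png');print(s['tool_pos'],s['tool_rot']);Z=W[...,2];g=p.astype(float).mean(2)
m=(Z>.041)&(Z<.055);m[:, :100]=0;m[:,450:]=0;m[260:]=0;print(rect(W,m))
# tray rim: below-carton dark pixels on plane .008, around
X=plane(W,s,.008); d=np.hypot(X[...,0]-.4744,X[...,1]+.0704)<.075
t=cv2.morphologyEx((d&(g<105)&(Z<.02)).astype(np.uint8),cv2.MORPH_OPEN,np.ones((3,3)))>0;t[270:]=0;print(rect(X,t))
E
```

```text
[ 0.47387154 -0.15083133  0.19689672] [-4.10372167e-04  8.54479872e-01  5.19484340e-01 -8.60654715e-06]
(array([474.8, -71.7]), array([61.4, 60. ]), 62.3, 5950)
(array([472.8, -72. ]), array([85. , 85.4]), 62.6, 2950)
```

View pics/w5.png

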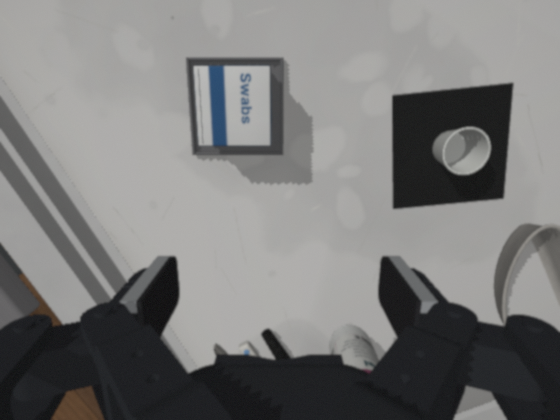

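>>> servo_tool:
  deltas:
    - [[100, 0, 0.045, 0, 7.9], [100, 0, 0.045, 0, 7.9], [100, 0, 0.045, 0, 7.9], [100, 0, 0.045, 0, 7.9], [100, 0, 0.045, 0, 7.9], [100, 0, 0.045, 0, 7.9], [100, 0.02, 0.045, 0, 7.9], [100, 0.02, 0.02, 0, 7.7]]

```text
time: 10.9
tool_pos: [0.5129, 0.1892, 0.1969]
tool_rot: [-0.0, 0.451, 0.892, 0.0]
contact_force: [-0.5, -1.1, 0.9]
gripper_width: 1.0
grasp_force: 0.0
```

>>> servo_tool:
  deltas:
    - [[100, 0, 0.0, -0.02, 0], [100, 0, 0, -0.02, 0], [100, 0, 0, 0, 0], [100, 0, 0, 0, 0], [100, 0, 0, 0, 0], [100, 0, 0, 0, 0], [100, 0, 0, 0, 0], [100, 0, 0, 0, 0]]

```text
time: 11.7
tool_pos: [0.5144, 0.1845, 0.1578]
tool_rot: [0.0, 0.456, 0.89, 0.0]
contact_force: [-0.4, -0.7, -0.5]
gripper_width: 0.999
grasp_force: 0.0
```

```bash
python3 - <<'E'
from h import *
p,W,s=snap('wrist','w6.png');print(s['tool_pos'],s['tool_rot']);Z=W[...,2];g=p.astype(float).mean(2)
r=np.hypot(W[...,0]-.4748,W[...,1]-.253)
print(rect(W,(Z>.022)&(Z<.05)&(r<.04)))
X=plane(W,s,.008);d=np.hypot(X[...,0]-.4748,X[...,1]-.253)<.06
m=cv2.morphologyEx((d&(g<105)&(Z<.02)).astype(np.uint8),cv2.MORPH_OPEN,np.ones((3,3)))>0
print(rect(X,m),cv2.minEnclosingCircle((X[m][:,:2]*1000).astype(np.float32)))
E
```

```text
[0.51444857 0.18447887 0.15781192] [4.21167665e-04 4.56453086e-01 8.89747306e-01 3.66026481e-04]
(array([472.2, 252.5]), array([32.1, 57.2]), 35.8, 3452)
(array([474.3, 253.5]), array([83.3, 84.6]), 9.2, 5953) ((474.41741943359375, 253.3129425048828), 42.525474548339844)
```

View pics/w6.png

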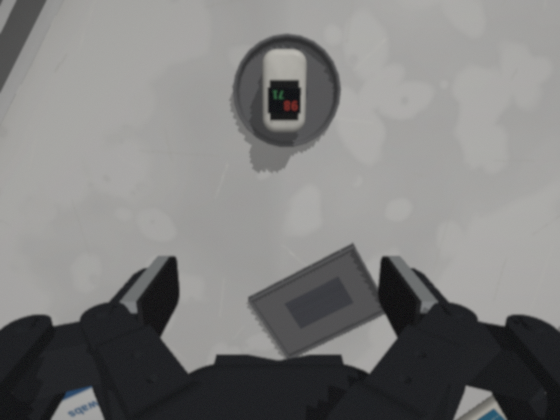

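>>> servo_tool:
  deltas:
    - [[100, -0.021, 0.034, 0, 0], [90, -0.021, 0.034, -0.02, 0], [75, 0, 0, -0.04, 0], [75, 0, 0, -0.04, 0], [75, 0, 0, -0.02, 0], [75, 0, 0, -0.013, 0], [75, 0, 0, 0, 0], [75, 0, 0, 0, 0]]

```text
time: 12.55
tool_pos: [0.4731, 0.2528, 0.0252]
tool_rot: [0.001, 0.456, 0.89, 0.001]
contact_force: [0.4, -0.6, -0.0]
gripper_width: 0.749
grasp_force: 0.0
```

>>> servo_tool:
  deltas:
    - [[20, 0, 0, 0, 0], [20, 0, 0, 0, 0], [20, 0, 0, 0, 0], [20, 0, 0, 0, 0], [20, 0, 0, 0, 0], [20, 0, 0, 0.03, 0], [20, 0, 0, 0.03, 0], [20, 0, 0, 0, 0]]

```text
time: 13.35
tool_pos: [0.4754, 0.2538, 0.0892]
tool_rot: [0.003, 0.456, 0.89, 0.003]
contact_force: [0.3, 0.7, -0.3]
gripper_width: 0.343
grasp_force: 59.5
```

>>> servo_tool:
  deltas:
    - [[20, 0.017, -0.017, 0, -7.5], [20, 0.017, -0.017, 0, -7.5], [20, 0.017, -0.017, 0, -7.5], [20, 0.017, -0.017, 0, -7.5], [20, 0.017, -0.017, 0, -7.5], [20, 0.018, -0.017, 0, -7.5], [20, 0.018, -0.017, 0, -7.5], [20, 0.018, -0.017, 0, -7.5]]

```text
time: 14.15
tool_pos: [0.6112, 0.1157, 0.0829]
tool_rot: [-0.0, 0.842, 0.54, -0.001]
contact_force: [1.1, 0.3, -0.3]
gripper_width: 0.348
grasp_force: 59.5
```

>>> servo_tool:
  deltas:
    - [[20, 0, 0, -0.03, 0], [20, 0, 0, 0, 0], [20, 0, 0, 0, 0], [20, 0, 0, 0, 0], [20, 0, 0, 0, 0], [20, 0, 0, 0, 0], [20, 0, 0, 0, 0], [20, 0, 0, 0, 0]]

```text
time: 14.95
tool_pos: [0.6113, 0.1167, 0.0545]
tool_rot: [0.0, 0.84, 0.543, 0.0]
contact_force: [0.3, 0.1, -1.2]
gripper_width: 0.345
grasp_force: 59.5
```

```bash
python3 - <<'E'
from h import *
p,W,s=snap('wrist','w7.png');print(s['tool_pos'],s['tool_rot'],2*(np.degrees(np.arctan2(s['tool_rot'][2],s['tool_rot'][1]))-45));Z=W[...,2];g=p.astype(float).mean(2)
m=(Z>.066)&(Z<.085);m[:,:220]=0;m[:,340:]=0;m[:150]=0;print('oxi',rect(W,m))
E
```

```text
[0.6112763  0.11668811 0.05454514] [1.54057402e-04 8.40021169e-01 5.42553532e-01 2.77995068e-04] -24.28471910472217
oxi (array([613.6, 116.6]), array([24.7, 44.7]), 65.5, 2042)
```

View pics/w7.png

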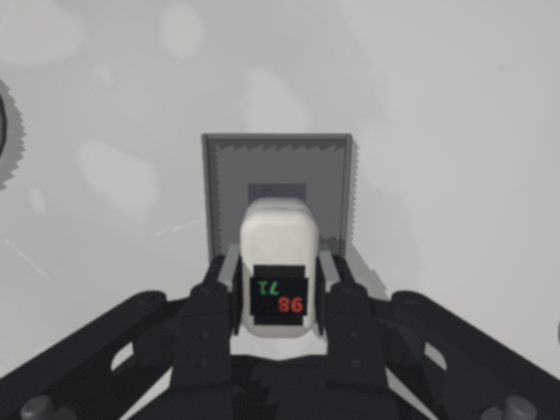

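>>> servo_tool:
  deltas:
    - [[20, 0.0006, -0.0003, -0.018, 0], [20, 0, 0, -0.009, 0], [20, 0, 0, -0.002, 0], [20, 0, 0, 0, 0], [60, 0, 0, 0, 0], [75, 0, 0, 0, 0], [75, 0, 0, 0, 0], [75, 0, 0, 0.03, 0]]

```text
time: 15.8
tool_pos: [0.6074, 0.1159, 0.0496]
tool_rot: [-0.003, 0.84, 0.542, -0.005]
contact_force: [-0.4, 0.8, 0.2]
gripper_width: 0.75
grasp_force: 0.0
```

>>> servo_tool:
  deltas:
    - [[100, 0, 0, 0.05, 0], [100, 0, -0.04, 0.05, 0], [100, 0, -0.04, 0, 0], [100, 0, 0, 0, 0], [100, 0, 0, 0, 0], [100, 0, 0, 0, 0], [100, 0, 0, 0, 0], [100, 0, 0, 0, 0]]

```text
time: 16.6
tool_pos: [0.6113, 0.0459, 0.1433]
tool_rot: [-0.0, 0.84, 0.543, -0.001]
contact_force: [0.1, -0.3, 0.3]
gripper_width: 0.997
grasp_force: 0.0
```

```bash
python3 - <<'E'
from h import *
p,W,s=snap('wrist','w8.png');print(s['tool_pos']);Z=W[...,2];g=p.astype(float).mean(2)
r=np.hypot(W[...,0]-.6119,W[...,1]-.1164)
print('oxi',rect(W,(Z>.022)&(Z<.05)&(r<.04)))
X=plane(W,s,.008);d=np.hypot(X[...,0]-.6119,X[...,1]-.1164)<.085
m=cv2.morphologyEx((d&(g<105)&(Z<.02)).astype(np.uint8),cv2.MORPH_OPEN,np.ones((3,3)))>0;m[260:]=0
print('tray',rect(X,m))
E
```

```text
[0.61131358 0.04591229 0.14326602]
oxi (array([612.9, 116.9]), array([57.9, 31.8]), 65.0, 3672)
tray (array([612. , 116.5]), array([111.5,  78.1]), 65.7, 11847)
```

View pics/w8.png

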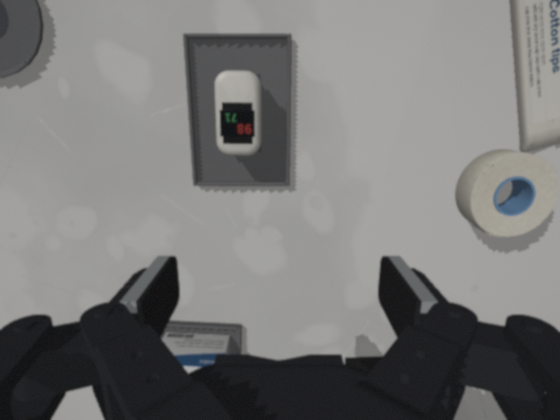

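>>> servo_tool:
  deltas:
    - [[100, 0.003, -0.04, 0, 0], [100, 0.003, -0.04, 0, 0], [100, 0.003, -0.04, 0, 0], [100, 0.003, -0.04, 0, 0], [100, 0.003, -0.04, 0, 0], [100, 0.003, -0.038, 0, 0], [100, 0, 0, 0, 0], [100, 0, 0, 0, 0]]

```text
time: 17.45
tool_pos: [0.6297, -0.1932, 0.1438]
tool_rot: [-0.0, 0.84, 0.542, 0.0]
contact_force: [-0.5, -0.1, 0.0]
gripper_width: 0.998
grasp_force: 0.0
```

```bash
python3 - <<'E'
from h import *
p,W,s=snap('wrist','w9.png');print(s['tool_pos']);Z=W[...,2]
r=np.hypot(W[...,0]-.632,W[...,1]+.193)
for lo in(.029,.032):
    m=(Z>lo)&(Z<.045)&(r<.035);print('cup',rect(W,m),np.argwhere(m).mean(0))
E
```

```text
[ 0.62967974 -0.19318472  0.14379759]
cup (array([ 634.3, -195.4]), array([40.6, 40.6]), 1.1, 644) [210.12732919 283.73913043]
cup (array([ 634.3, -195.4]), array([40.6, 40.6]), 1.1, 525) [208.44761905 283.4647619 ]
```

View pics/w9.png

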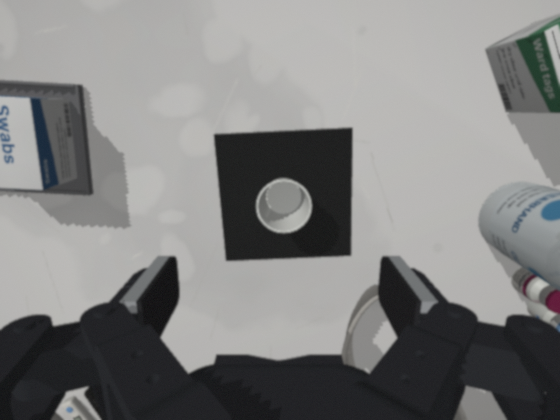

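>>> servo_tool:
  deltas:
    - [[75, 0.0045, -0.002, -0.03, 0], [75, 0, 0, -0.04, 0], [75, 0, 0, -0.03, 0], [75, 0, 0, -0.015, 0], [75, 0, 0, 0, 0], [20, 0, 0, 0, 0], [20, 0, 0, 0, 0], [20, 0, 0, 0, 0]]

```text
time: 18.3
tool_pos: [0.6361, -0.1956, 0.0321]
tool_rot: [0.002, 0.84, 0.542, 0.001]
contact_force: [-0.6, 0.7, 4.7]
gripper_width: 0.438
grasp_force: 60.3
```

>>> servo_tool:
  deltas:
    - [[20, 0, 0, 0, 0], [20, 0, 0, 0, 0], [20, 0, 0, 0.03, 0], [20, 0, 0, 0.04, 0], [20, 0, 0, 0.03, 0], [20, -0.02, 0.03, 0.03, 0], [20, -0.02, 0.045, 0, 0], [20, -0.02, 0.045, 0, 0]]

```text
time: 19.1
tool_pos: [0.5746, -0.0747, 0.1617]
tool_rot: [0.002, 0.841, 0.542, 0.002]
contact_force: [1.1, -0.2, 0.1]
gripper_width: 0.433
grasp_force: 60.3
```

>>> servo_tool:
  deltas:
    - [[20, -0.0125, 0.041, 0, 0], [20, -0.0125, 0.041, 0, 0], [20, -0.0125, 0.041, 0, 0], [20, -0.0125, 0.041, 0, 0], [20, -0.0125, 0.041, 0, 0], [20, -0.0125, 0.041, 0, 0], [20, -0.0125, 0.041, 0, 0], [20, -0.0125, 0.04, 0, 0]]

```text
time: 19.9
tool_pos: [0.4737, 0.2536, 0.1599]
tool_rot: [0.0, 0.84, 0.542, 0.001]
contact_force: [0.7, 0.1, -1.0]
gripper_width: 0.438
grasp_force: 60.3
```

>>> servo_tool:
  deltas:
    - [[20, 0, 0, -0.03, 0], [20, 0, 0, -0.03, 0], [20, 0, 0, -0.03, 0], [20, 0, 0, 0, 0], [20, 0, 0, 0, 0], [20, 0, 0, 0, 0], [20, 0, 0, 0, 0], [20, 0, 0, 0, 0]]

```text
time: 20.7
tool_pos: [0.4753, 0.2523, 0.0709]
tool_rot: [0.0, 0.84, 0.542, 0.001]
contact_force: [-0.1, -0.3, -0.4]
gripper_width: 0.438
grasp_force: 60.3
```

```bash
python3 - <<'E'
from h import *
p,W,s=snap('wrist','w10.png');print(s['tool_pos'],s['tool_rot'])
E
```

```text
[0.47532423 0.25229297 0.07085982] [3.05777865e-04 8.40160421e-01 5.42336031e-01 1.41498850e-03]
```

View pics/w10.png

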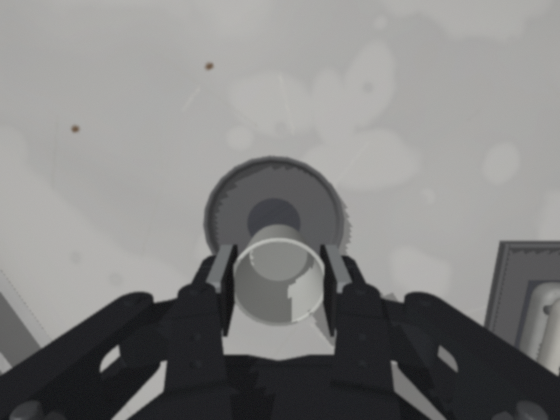

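>>> servo_tool:
  deltas:
    - [[20, -0.0012, 0.0008, -0.02, 0], [20, 0, 0, -0.012, 0], [20, 0, 0, -0.006, 0], [20, 0, 0, -0.001, 0], [20, 0, 0, 0, 0], [60, 0, 0, 0, 0], [80, 0, 0, 0, 0], [80, 0, 0, 0, 0]]

```text
time: 21.55
tool_pos: [0.4729, 0.2527, 0.0299]
tool_rot: [-0.0, 0.84, 0.542, -0.0]
contact_force: [0.8, 0.2, -0.6]
gripper_width: 0.797
grasp_force: 0.0
```

>>> servo_tool:
  deltas:
    - [[80, 0, 0, 0.03, 0], [80, 0, 0, 0.05, 0], [80, 0, 0, 0.05, 0], [80, 0.01, -0.04, 0.02, 0], [80, 0.01, -0.04, 0, 0], [80, 0, 0, 0, 0], [80, 0, 0, 0, 0], [80, 0, 0, 0, 0]]

```text
time: 22.35
tool_pos: [0.4924, 0.1733, 0.1793]
tool_rot: [-0.0, 0.84, 0.543, -0.001]
contact_force: [0.4, 1.4, -0.3]
gripper_width: 0.804
grasp_force: 0.0
```

```bash
python3 - <<'E'
from h import *
p,W,s=snap('wrist','w11.png');print(s['tool_pos']);Z=W[...,2];g=p.astype(float).mean(2)
r=np.hypot(W[...,0]-.4745,W[...,1]-.253)
print('cup',rect(W,(Z>.031)&(Z<.045)&(r<.035)))
X=plane(W,s,.008);d=np.hypot(X[...,0]-.4745,X[...,1]-.253)<.06
m=cv2.morphologyEx((d&(g<105)&(Z<.02)).astype(np.uint8),cv2.MORPH_OPEN,np.ones((3,3)))>0;m[255:]=0
print('tray',rect(X,m),cv2.minEnclosingCircle((X[m][:,:2]*1000).astype(np.float32)))
E
```

```text
[0.49244871 0.17330744 0.17928046]
cup (array([473.7, 251.7]), array([39.7, 40.6]), 65.5, 519)
tray (array([474.1, 253.3]), array([83.3, 83.3]), 65.7, 5545) ((474.24993896484375, 253.3526611328125), 42.35961151123047)
```

View pics/w11.png

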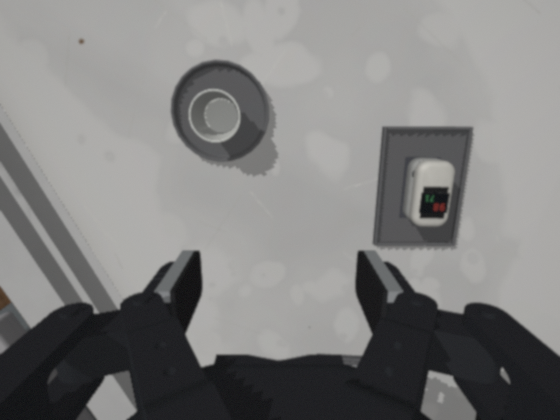

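The cup is upright and within 2 mm of the round tray's centre, and the oximeter is centred lengthwise in the long tray. The gripper is clear of everything, so I'm handing the job in.

```bash
python3 -c "
from plant import manip
print(manip.job_done())"
```

```text
the job is handed in; nothing more can be done
None
```

The cup, carton and oximeter are each upright in their own tray, within about 2 mm of its centre by the wrist camera; I did not go near the bottle, dish or tape roll, and I handed the job in at about 22 s.

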